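# Line up the sugar shakers by height

## Robot

A 6-joint arm with a two-finger parallel gripper is mounted at the origin on the work surface. World frame = base frame: x ahead of the robot, y to its left, z up, the work surface at z = 0. Lengths are in m, angles in rad, forces in N, time in s.
With the tool pointing down it reaches from about 0.225 to 0.875 m from the base axis. Payload 3.4 kg.
Tool frame: the origin (TCP) lies at the very end of the fingers, on their centre line; the grasp point (between the pads) lies 19 mm behind it; z points along the fingers, y is the line along which they close (so a half turn about z gives the same grasp; the last joint's range is limited). The gripper opens to 85 mm and grips with 20 to 120 N. Pads are 22 mm wide; open, the fingers measure 114 mm over their backs; the gripper's body (76 mm by 85 mm) begins 54 mm behind the grasp point. The pads swing forward as they close: fully open they stand 13 mm farther back than shut.
Start: joints at [1.129, 0.276, 1.505, -0, 1.361, -0.121], TCP at [0.181, 0.546, 0.231] pointing down, gripper open.
Joint ranges: [-2.89, 2.89], [-0.75, 2.08], [0.22, 2.7], [-1.18, 4.32], [0.11, 2.71], [-2.7, 2.7]. Speed limits (rad/s): [2.57, 2.57, 3.14, 3.14, 3.14, 3.14].

## Interface

Orientations are given as a unit quaternion [w, x, y, z].
In Python, from rig import manip, eyes gives the robot as it stands.
- The arm moves only by the tool servo_tool, never from a script. Its argument "series" is text: rows parted by semicolons, each of 7 numbers parted by spaces: the shift along the tool's x, y, z in m, then the turn, a rotation vector about the tool's x, y, z in degrees, then the closure, from 0 (fully open) to 1 (shut). In form: dx dy dz ax ay az fingers; .... A call has 1 to 5 rows; each row is the pose to reach, as a shift and turn from the pose commanded when the call began, along the tool's axes at that moment; what a row does not reach only later rows make up. A row lasts 1/10 s, in which the tool goes at most 50 mm and 8.59 degrees, less where a joint would pass 70% of its speed; a pose out of reach is approached as far as the arm can. A call with a gripper value outside its range is refused whole. The fingers move at their own pace and stop on an object; "squeeze" is the grip in N (left out, the last holds). Time passes only in rows, so rows that repeat a pose let the fingers close. It gives the time, the measured TCP pose, the force, the opening and the grip force at its end, in the units of the state.
- manip.get_state(): the state, without advancing time (a new reading comes with each control period).
- eyes.get_image(name): name is "scene" or "top" or "wrist"; returns the picture (420x560x3 uint8, red, green, blue); there is no depth.
- eyes.camera_info(name): a dict with "fx", "fy", "cx", "cy" (pixels), "eye" and "orientation" of the camera in the world. Camera axes: x right, y down, z forward; pixel columns grow to the right and rows downward; lengths in m; the calibration is good to about 2 mm. The wrist camera is an equidistant fisheye: a pixel r from the principal point sees the ray r / f radians off the axis. A picture is of the moment at which its call begins: read the wrist's pose just before it. camera_info takes no time and is no camera call; for the wrist camera it gives the pose at the moment of the call.
- manip.sign_off(): hands the job in; it is judged then, once.
The state is a dict: "clock": time; "qpos": joint angles; "qd": joint speeds; "effort": joint torques, N m; "position": TCP position; "ee_rot": TCP orientation; "contact_force": force on the tool from outside, world axes, zero at the start; "moment": the same for the moment, N m; "width": finger opening in m; "gripper_force": force on a finger pad.
Only numpy, scipy, OpenCV 4.12 (cv2) and the standard library are available. Lean on these libraries where they do the work, as an engineer would, in place of code of your own. Each camera call takes 0.05 s, during which the arm holds its last target. There are 200 camera calls.

## Task

Put the four steel sugar shakers back in the tray, one to a bay, in order of height: the shortest in the bay next to the scale, so that the tall ones do not hide its display, rising to the tallest at the far end. They are full, so keep them upright and set each one down flat on its mat, without dropping it.

Things in the scene. Friction and masses are not known exactly. Their poses are not given: they have to be found in the camera images.
- shaker_1: the shortest of four filled, closed stainless-steel sugar shakers: an upright round cylinder, diameter 50 mm, total height 60 mm, straight-sided except for the domed, pierced lid (the top 10 mm). 0.08 to 0.5 kg. Origin at the centre of its underside, z axis up; its yaw means nothing. Stands loose on the bench at the start, with small utensils to its left and right.
- shaker_2: the second shortest of four filled, closed stainless-steel sugar shakers: an upright round cylinder, diameter 55 mm, total height 82 mm, straight-sided except for the domed, pierced lid (the top 10 mm). 0.08 to 0.5 kg. Origin at the centre of its underside, z axis up; its yaw means nothing. Stands loose on the bench at the start, with small utensils to its left and right.
- shaker_3: the second tallest of four filled, closed stainless-steel sugar shakers: an upright round cylinder, diameter 60 mm, total height 104 mm, straight-sided except for the domed, pierced lid (the top 10 mm). 0.08 to 0.5 kg. Origin at the centre of its underside, z axis up; its yaw means nothing. Stands loose on the bench at the start, with small utensils to its left and right.
- shaker_4: the tallest of four filled, closed stainless-steel sugar shakers: an upright round cylinder, diameter 66 mm, total height 126 mm, straight-sided except for the domed, pierced lid (the top 10 mm). 0.08 to 0.5 kg. Origin at the centre of its underside, z axis up; its yaw means nothing. Stands loose on the bench at the start, with small utensils to its left and right.
- tray: low folded-steel shaker tray beyond the shakers, fixed, 92 mm deep (its x axis), 356 mm long (its y axis, the line of the row), four square bays at 88 mm pitch. Origin at the centre of its underside, on the bench; z up. Its 4 mm thick lips and dividers rise to 12 mm above the bench, 6 mm above the mats. Turned by up to 9 degrees.
- bay_1: black rubber mat that is the floor of bay 1 of the tray, counted from the tray's +y (left) end; the bay is 84 x 84 mm between its lips and dividers, the mat is 82 x 82 x 2 mm, fixed, axes as the tray's. Origin at the centre of the mat's underside, 4 mm above the bench; the mat's top, where a shaker stands, is 2 mm above the origin (6 mm above the bench).
- bay_2: black rubber mat that is the floor of bay 2 of the tray, counted from the tray's +y (left) end; the bay is 84 x 84 mm between its lips and dividers, the mat is 82 x 82 x 2 mm, fixed, axes as the tray's. Origin at the centre of the mat's underside, 4 mm above the bench; the mat's top, where a shaker stands, is 2 mm above the origin (6 mm above the bench).
- bay_3: black rubber mat that is the floor of bay 3 of the tray, counted from the tray's +y (left) end; the bay is 84 x 84 mm between its lips and dividers, the mat is 82 x 82 x 2 mm, fixed, axes as the tray's. Origin at the centre of the mat's underside, 4 mm above the bench; the mat's top, where a shaker stands, is 2 mm above the origin (6 mm above the bench).
- bay_4: black rubber mat that is the floor of bay 4 of the tray, counted from the tray's +y (left) end; the bay is 84 x 84 mm between its lips and dividers, the mat is 82 x 82 x 2 mm, fixed, axes as the tray's. Origin at the centre of the mat's underside, 4 mm above the bench; the mat's top, where a shaker stands, is 2 mm above the origin (6 mm above the bench).
- scale: white bench scale with a steel pan and a small display, fixed, 230 mm (x) x 170 mm (y) x 50 mm high, origin at the centre of its underside. It stands just off one end of the tray, left or right (a lidded pot about 110 mm high stands off the other end).

How it is judged:
At the end, for the whole second after the job is handed in: Each shaker stands upright (within 0.1 rad) and at rest in its own bay: axis within 28 mm of the bay's centre (any flat stand inside the bay meets this), foot within 4 mm of the mat's top; shortest in the bay nearest the scale, rising in height to the tallest in the farthest (((y of scale in the frame of tray above 0 m and horizontal distance between shaker_1 and bay_1 below 0.028 m and z of shaker_1 in the frame of bay_1 below 0.006 m and horizontal distance between shaker_2 and bay_2 below 0.028 m and z of shaker_2 in the frame of bay_2 below 0.006 m and horizontal distance between shaker_3 and bay_3 below 0.028 m and z of shaker_3 in the frame of bay_3 below 0.006 m and horizontal distance between shaker_4 and bay_4 below 0.028 m and z of shaker_4 in the frame of bay_4 below 0.006 m) or (y of scale in the frame of tray below 0 m and horizontal distance between shaker_1 and bay_4 below 0.028 m and z of shaker_1 in the frame of bay_4 below 0.006 m and horizontal distance between shaker_2 and bay_3 below 0.028 m and z of shaker_2 in the frame of bay_3 below 0.006 m and horizontal distance between shaker_3 and bay_2 below 0.028 m and z of shaker_3 in the frame of bay_2 below 0.006 m and horizontal distance between shaker_4 and bay_1 below 0.028 m and z of shaker_4 in the frame of bay_1 below 0.006 m)) and angle between each of shaker_1, shaker_2, shaker_3, shaker_4's own z axis and vertical below 0.1 rad and linear speed of each of shaker_1, shaker_2, shaker_3, shaker_4 below 0.02 m/s and angular speed of each of shaker_1, shaker_2, shaker_3, shaker_4 below 0.2 rad/s); the robot touches nothing.
It fails at once if a shaker is tipped by more than 0.6 rad (it would spill) (angle between any of shaker_1, shaker_2, shaker_3, shaker_4's own z axis and vertical above 0.6 rad).
It fails at once if a shaker is dropped (it moves at over 0.6 m/s with no finger on it: a free fall of about 20 mm) ((linear speed of shaker_1 above 0.6 m/s and contact force between the fingers and shaker_1 below 0.1 N) or (linear speed of shaker_2 above 0.6 m/s and contact force between the fingers and shaker_2 below 0.1 N) or (linear speed of shaker_3 above 0.6 m/s and contact force between the fingers and shaker_3 below 0.1 N) or (linear speed of shaker_4 above 0.6 m/s and contact force between the fingers and shaker_4 below 0.1 N)).
It also fails if it takes over 83 s, if anything falls off the work surface, if the arm or the gripper's body presses on something with over 40 N, if the wrist force passes 120 N, or if a joint passes its speed limit or range.

## Working session

There is one attempt and no reset: what is moved stays moved. The work goes in short steps, Python scripts to look and compute and a tool call to move; the robot and the scene stay as the last step left them, time stands still between calls to the robot, and variables do not carry over. Pictures are saved under pics/ and viewed, at most 14 in all, crops included, and the job is handed in when it is done.

Besides the shell and the picture viewer there is one more tool, called after "Emit:" as name(argument=value, ...), one argument or row to a line, values as JSON. servo_tool: Moves the arm, as the interface text tells. Its arguments: {"type":"object","properties":{"series":{"type":"string"},"squeeze":{"type":"number"}},"required":["series"]}

```bash
mkdir -p pics; ls
python3 - <<'E'
from rig import manip, eyes
import cv2
print(manip.get_state())
for n in ("top","scene"):
    im=eyes.get_image(n); cv2.imwrite(f"pics/{n}0.png",im[:,:,::-1]); print(n,eyes.camera_info(n))
E
```

```text
pics
{'clock': 0.0, 'qpos': array([ 1.12896442e+00,  2.76633722e-01,  1.50611621e+00, -4.86988906e-06,
        1.36070380e+00, -1.21015479e-01]), 'qd': array([ 6.28633819e-04, -4.59364181e-05,  1.61889172e-03, -1.01526917e-03,
        4.80784933e-04, -1.45840632e-03]), 'effort': array([ 1.33186477e-03, -4.16788208e+01, -2.45804268e+01,  8.67301878e-05,
        1.10039554e-02,  1.50334768e-05]), 'position': array([0.18111338, 0.54518566, 0.23042437]), 'ee_rot': array([-2.56145878e-04,  1.59720621e-01,  9.87161819e-01, -8.94595476e-04]), 'contact_force': array([-0.74947341,  0.51319161, -0.34814011]), 'moment': array([0.04382309, 0.02590092, 0.01669505]), 'gripper_force': 0.0, 'width': 0.08592839844718994}
top {'fx': 416.4698792961725, 'fy': 416.4698792961725, 'cx': 273.424690718424, 'cy': 213.3861158738103, 'eye': array([0.46305634, 0.01314597, 1.05577012]), 'orientation': array([-0.03397242,  0.71653974, -0.69565296,  0.03851804])}
scene {'fx': 400.526135283348, 'fy': 400.526135283348, 'cx': 284.7182642944604, 'cy': 211.67425829078152, 'eye': array([0.87598766, 0.39538274, 0.7837016 ]), 'orientation': array([-0.09078274,  0.32659792,  0.89946777, -0.27577168])}
```

View pics/top0.png

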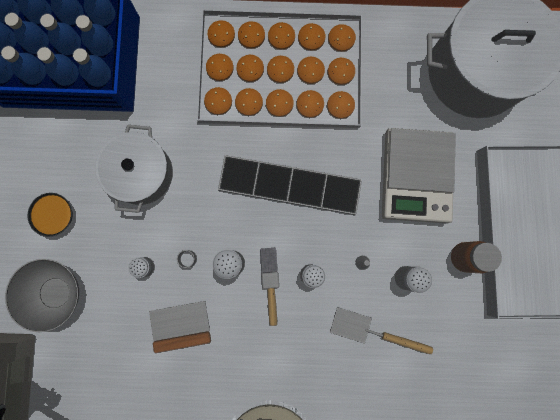

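View pics/scene0.png

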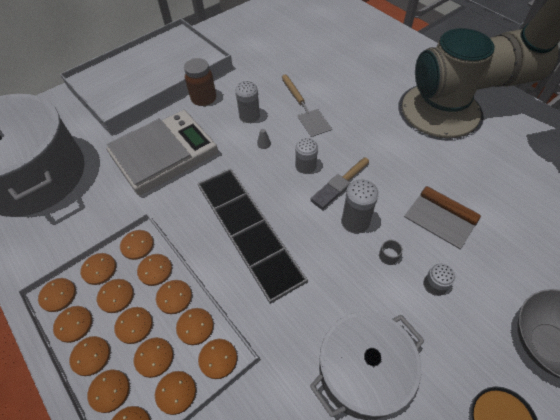

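The top view shows the tray mats around (290,185) and the scale to the right at (418,175), which is the -y side. The shakers appear to be #1 (139,267), #4 (228,264), #2 (313,276) and #3 (418,279). The scene view agrees with this. Next I'll measure them.

```bash
cat > h.py <<'E'
import numpy as np, cv2
from scipy.spatial.transform import Rotation as R
from rig import manip, eyes
def cam(n):
    c=eyes.camera_info(n); q=c["orientation"]; return c,R.from_quat([q[1],q[2],q[3],q[0]]).as_matrix()
def ray(n,u,v):
    c,M=cam(n); d=M@np.array([(u-c["cx"])/c["fx"],(v-c["cy"])/c["fy"],1]); return c["eye"],d
def plane(n,u,v,z):
    o,d=ray(n,u,v); return o+d*(z-o[2])/d[2]
def tri(a,b):
    o1,d1=ray("top",*a); o2,d2=ray("scene",*b)
    d1=d1/np.linalg.norm(d1); d2=d2/np.linalg.norm(d2)
    s=np.linalg.lstsq(np.c_[d1,-d2],o2-o1,rcond=None)[0]
    p,q=o1+s[0]*d1,o2+s[1]*d2; return (p+q)/2,np.linalg.norm(p-q)
E
python3 - <<'E'
from h import *
t=cv2.imread("pics/top0.png"); s=cv2.imread("pics/scene0.png")
g=cv2.cvtColor(t,cv2.COLOR_BGR2GRAY)
m=np.zeros_like(g); m[145:220,210:370]=(g[145:220,210:370]<70)*255
cs,_=cv2.findContours(m,cv2.RETR_EXTERNAL,cv2.CHAIN_APPROX_SIMPLE)
for c in sorted(cs,key=lambda c:c[:,0,0].min()):
    if cv2.contourArea(c)>200:
        r=cv2.minAreaRect(c); print(r, plane("top",*r[0],.006).round(4))
T=[(139,267),(228,264),(313,276),(418,279)]; S=[(441,277),(361,195),(307,150),(247,92)]
for a,b in zip(T,S): print(a,[x.round(4) for x in map(np.asarray,tri(a,b))])
def crop(i,p): return cv2.resize(i[p[1]-24:p[1]+24,p[0]-24:p[0]+24],(192,192),interpolation=cv2.INTER_CUBIC)
cv2.imwrite("pics/mos.png",np.vstack([np.hstack([crop(t,p) for p in T]),np.hstack([crop(s,p) for p in S])]))
E
```

```text
((238.56399536132812, 175.14801025390625), (33.00436782836914, 32.6465950012207), 10.304845809936523) [0.6667 0.0999 0.006 ]
((272.62176513671875, 181.2181854248047), (32.94316482543945, 32.76737594604492), 10.12467098236084) [0.6537 0.0124 0.006 ]
((306.7080078125, 187.3560028076172), (33.183250427246094, 32.6465950012207), 10.30484676361084) [ 0.6405 -0.075   0.006 ]
((340.9189453125, 193.48648071289062), (33.208595275878906, 32.879798889160156), 9.462322235107422) [ 0.6273 -0.1626  0.006 ]
(139, 267) [array([0.4285, 0.3283, 0.038 ]), np.float64(0.0022)]
(228, 264) [array([0.4432, 0.1078, 0.0994]), np.float64(0.0018)]
(313, 276) [array([ 0.4194, -0.0903,  0.0568]), np.float64(0.0003)]
(418, 279) [array([ 0.4201, -0.331 ,  0.0817]), np.float64(0.0012)]
```

View pics/mos.png

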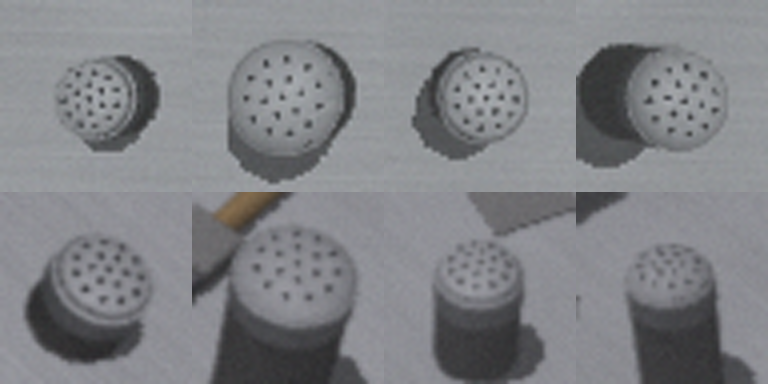

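The crops confirm the identities: heights order #1 < #2 < #3 < #4, as guessed. Refined lid centres in the top view are (137.9,267.4), (227.8,264.4), (314.5,276.5) and (420.9,280).

Run:
```python
from h import *
for n,a,z in [(1,(137.9,267.4),.056),(4,(227.8,264.4),.122),(2,(314.5,276.5),.078),(3,(420.9,280),.1)]: print(n,plane("top",*a,z).round(4))
st=manip.get_state(); q=st["ee_rot"]; M=R.from_quat([q[1],q[2],q[3],q[0]]).as_matrix()
G=np.c_[[0,1,0],[1,0,0],[0,0,-1]]
print("turn",np.degrees(R.from_matrix(M.T@G).as_rotvec()))
print("shift to above s1",M.T@(np.array([.43,.331,.19])-st["position"]), st["clock"])
```

```text
1 [0.4275 0.3263 0.056 ]
4 [0.4422 0.1066 0.122 ]
2 [ 0.4191 -0.0915  0.078 ]
3 [ 0.4192 -0.3315  0.1   ]
turn [-8.76779976e-02  4.60325977e-02  7.16214588e+01]
shift to above s1 [-0.30376985 -0.12478956  0.040661  ] 0.1
```

Emit:
servo_tool(
  series="-0.04 -0.016 0 0 0 8.5 0; -0.08 -0.032 0 0 0 17 0; -0.12 -0.048 0 0 0 25.5 0; -0.16 -0.064 0 0 0 34 0; -0.2 -0.08 0 0 0 42.5 0",
  squeeze=40,
)

```text
clock: 0.6
position: [0.3467, 0.4053, 0.231]
ee_rot: [-0.0, 0.509, 0.861, -0.0]
contact_force: [0.5, 0.5, -0.5]
width: 0.0857
gripper_force: 0.0
```

Emit:
servo_tool(
  series="0 0 0 0 0 8.5 0; 0 0 0 0 0 17 0; 0 0 0 0 0 25.5 0; 0 0 0 0 0 29.1 0; 0 0 0 0 0 29.1 0",
)

```text
clock: 1.1
position: [0.3457, 0.4064, 0.2309]
ee_rot: [-0.0, 0.707, 0.707, -0.0]
contact_force: [-0.1, 0.1, -0.2]
width: 0.0854
gripper_force: 0.0
```

Emit:
servo_tool(
  series="-0.03 0.03 0.02 0 0 0 0; -0.06 0.06 0.06 0 0 0 0; -0.08 0.082 0.1 0 0 0 0; -0.08 0.082 0.13 0 0 0 0; -0.08 0.082 0.15 0 0 0 0",
)

```text
clock: 1.6
position: [0.4272, 0.3247, 0.0782]
ee_rot: [-0.001, 0.707, 0.707, -0.002]
contact_force: [-0.4, 0.7, -0.1]
width: 0.085
gripper_force: 0.0
```

Emit:
servo_tool(
  series="0 0 0.03 0 0 0 0; 0 0 0.055 0 0 0 0; 0 0 0.068 0 0 0 0; 0 0 0.068 0 0 0 0; 0 0 0.068 0 0 0 0",
)

```text
clock: 2.1
position: [0.4281, 0.3269, 0.0134]
ee_rot: [-0.0, 0.707, 0.708, -0.0]
contact_force: [-0.0, 0.4, -0.1]
width: 0.0852
gripper_force: 0.0
```

Emit:
servo_tool(
  series="0 0 0 0 0 0 1; 0 0 0 0 0 0 1; 0 0 0 0 0 0 1; 0 0 0 0 0 0 1; 0 0 0 0 0 0 1",
)

```text
clock: 2.6
position: [0.4286, 0.3272, 0.0145]
ee_rot: [0.0, 0.707, 0.707, 0.001]
contact_force: [0.4, -0.1, 5.9]
width: 0.049
gripper_force: 41.2
```

Emit:
servo_tool(
  series="0 0 -0.02 0 0 0 1; 0 0 -0.05 0 0 0 1; 0 0 -0.09 0 0 0 1; -0.01 0.004 -0.13 0 0 0 1; -0.03 0.012 -0.16 0 0 0 1",
)

```text
clock: 3.1
position: [0.44, 0.2976, 0.1757]
ee_rot: [0.0, 0.706, 0.708, 0.001]
contact_force: [0.7, -0.0, -1.3]
width: 0.0494
gripper_force: 41.8
```

Emit:
servo_tool(
  series="-0.035 0.015 0 0 0 0 1; -0.075 0.03 0 0 0 0 1; -0.115 0.047 0 0 0 0 1; -0.155 0.063 0 0 0 0 1; -0.195 0.08 0 0 0 0 1",
)

```text
clock: 3.6
position: [0.5199, 0.1002, 0.1732]
ee_rot: [-0.0, 0.707, 0.707, -0.0]
contact_force: [-0.1, 0.1, -0.4]
width: 0.0493
gripper_force: 41.8
```

Emit:
servo_tool(
  series="-0.04 0.016 0 0 0 0 1; -0.08 0.032 0 0 0 0 1; -0.12 0.049 0 0 0 0 1; -0.16 0.065 0 0 0 0 1; -0.2 0.08 0 0 0 0 1",
)

```text
clock: 4.1
position: [0.6002, -0.0998, 0.173]
ee_rot: [-0.0, 0.707, 0.707, 0.0]
contact_force: [0.4, 0.9, -0.4]
width: 0.0492
gripper_force: 41.8
```

Emit:
servo_tool(
  series="-0.03 0.012 0 0 0 0 1; -0.05 0.02 0 0 0 0 1; -0.065 0.026 0 0 0 0 1; -0.065 0.026 0.03 0 0 0 1; -0.065 0.026 0.05 0 0 0 1",
)

```text
clock: 4.6
position: [0.6257, -0.1627, 0.1222]
ee_rot: [-0.001, 0.707, 0.707, 0.0]
contact_force: [-0.5, -0.3, -2.3]
width: 0.0493
gripper_force: 41.8
```

Emit:
servo_tool(
  series="0 0 0.03 0 0 0 1; 0 0 0.055 0 0 0 1; 0 0 0.075 0 0 0 1; 0 0 0.088 0 0 0 1; 0 0 0.094 0 0 0 1",
)

```text
clock: 5.1
position: [0.6253, -0.1622, 0.028]
ee_rot: [-0.001, 0.707, 0.708, -0.0]
contact_force: [0.1, 0.2, -0.7]
width: 0.0491
gripper_force: 41.8
```

Emit:
servo_tool(
  series="0 0 0.002 0 0 0 1; 0 0 0.004 0 0 0 1; 0 0 0.006 0 0 0 1; 0 0 0.007 0 0 0 1; 0 0 0.007 0 0 0 1",
)

```text
clock: 5.6
position: [0.6262, -0.1633, 0.0227]
ee_rot: [0.0, 0.707, 0.707, 0.0]
contact_force: [-0.6, 0.4, -1.7]
width: 0.0494
gripper_force: 41.8
```

Emit:
servo_tool(
  series="0 0 0.001 0 0 0 1; 0 0 0.002 0 0 0 1; 0 0 0.002 0 0 0 1",
)

```text
clock: 5.9
position: [0.6262, -0.1633, 0.0206]
ee_rot: [0.0, 0.707, 0.707, 0.0]
contact_force: [-0.0, -0.5, 0.5]
width: 0.0491
gripper_force: 42.0
```

Emit:
servo_tool(
  series="0 0 0 0 0 0 0.3; 0 0 0 0 0 0 0.15; 0 0 0 0 0 0 0; 0 0 0 0 0 0 0; 0 0 -0.01 0 0 0 0",
)

```text
clock: 6.4
position: [0.625, -0.1627, 0.0293]
ee_rot: [-0.002, 0.707, 0.707, -0.001]
contact_force: [0.4, -0.8, -1.1]
width: 0.0851
gripper_force: 0.0
```

Emit:
servo_tool(
  series="0 0 -0.03 0 0 0 0; 0 0 -0.07 0 0 0 0; 0 0 -0.11 0 0 0 0; 0.01 -0.03 -0.14 0 0 0 0; 0.024 -0.07 -0.14 0 0 0 0",
)

```text
clock: 6.9
position: [0.5602, -0.1409, 0.176]
ee_rot: [0.006, 0.707, 0.707, 0.003]
contact_force: [-0.1, 0.5, 0.3]
width: 0.0852
gripper_force: 0.0
```

Emit:
servo_tool(
  series="0.016 -0.045 0 0 0 0 0; 0.032 -0.09 0 0 0 0 0; 0.048 -0.137 0 0 0 0 0; 0.048 -0.137 0 0 0 0 0; 0.048 -0.137 0.03 0 0 0 0",
)

```text
clock: 7.4
position: [0.4212, -0.092, 0.144]
ee_rot: [0.005, 0.707, 0.707, 0.002]
contact_force: [1.2, -0.9, 0.1]
width: 0.0854
gripper_force: 0.0
```

```bash
cat > look.py <<'E'
from h import *; import sys
n,f=sys.argv[1:3]
cv2.imwrite(f"pics/{f}.png",eyes.get_image(n)[:,:,::-1]); s=manip.get_state()
print(s["clock"],s["position"].round(4),s["ee_rot"].round(4),s["qpos"].round(3))
E
python3 look.py scene s1
```

```text
7.45 [ 0.4174 -0.0906  0.1383] [-6.000e-04  7.070e-01  7.072e-01 -2.000e-04] [-0.377  0.134  1.947  0.     1.063 -0.377]
```

View pics/s1.png

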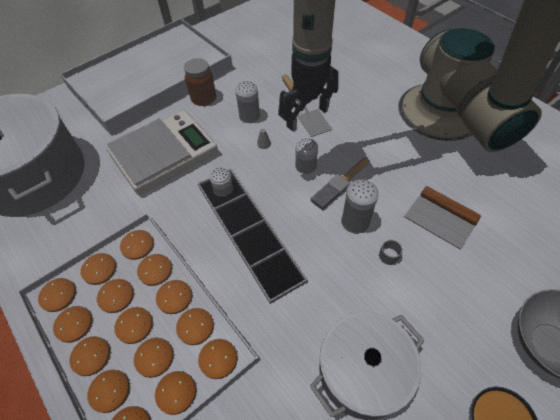

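Shaker 1 stands in the end bay by the scale, at (222,180). The gripper is above shaker 2.

Emit:
servo_tool(
  series="0 0.001 0.03 0 0 0 0; 0 0.001 0.06 0 0 0 0; 0 0.001 0.09 0 0 0 0; 0 0.001 0.111 0 0 0 0; 0 0.001 0.111 0 0 0 0",
)

```text
clock: 7.95
position: [0.4187, -0.0907, 0.0276]
ee_rot: [-0.003, 0.707, 0.707, -0.001]
contact_force: [-0.3, 0.2, -0.2]
width: 0.0853
gripper_force: 0.0
```

Emit:
servo_tool(
  series="0 0 0 0 0 0 1; 0 0 0 0 0 0 1; 0 0 0 0 0 0 1; 0 0 0 0 0 0 1; 0 0 0 0 0 0 1",
)

```text
clock: 8.45
position: [0.4215, -0.0918, 0.0308]
ee_rot: [0.002, 0.707, 0.707, 0.001]
contact_force: [0.7, 0.3, 6.1]
width: 0.0545
gripper_force: 42.2
```

Emit:
servo_tool(
  series="0 0 -0.02 0 0 0 1; 0 0 -0.05 0 0 0 1; 0 0 -0.08 0 0 0 1; 0.001 0.015 -0.09 0 0 0 1; 0.003 0.04 -0.09 0 0 0 1",
)

```text
clock: 8.95
position: [0.4602, -0.0884, 0.1218]
ee_rot: [0.002, 0.707, 0.707, 0.001]
contact_force: [1.5, -0.8, -2.1]
width: 0.0541
gripper_force: 43.2
```

Emit:
servo_tool(
  series="0.003 0.04 0 0 0 0 1; 0.006 0.08 0 0 0 0 1; 0.009 0.12 0 0 0 0 1; 0.012 0.155 0 0 0 0 1; 0.014 0.18 0 0 0 0 1",
)

```text
clock: 9.45
position: [0.6423, -0.0739, 0.1193]
ee_rot: [0.0, 0.707, 0.707, 0.0]
contact_force: [0.9, -0.6, -1.2]
width: 0.0541
gripper_force: 43.2
```

Emit:
servo_tool(
  series="0 0 0 0 0 0 1; 0 0 0.03 0 0 0 1; 0 0 0.05 0 0 0 1; 0 0 0.06 0 0 0 1; 0 0 0.06 0 0 0 1",
)

```text
clock: 9.95
position: [0.6382, -0.0739, 0.0578]
ee_rot: [-0.002, 0.707, 0.707, -0.001]
contact_force: [0.4, -0.1, -2.1]
width: 0.0545
gripper_force: 43.4
```

Emit:
servo_tool(
  series="0 0 0.006 0 0 0 1; 0 0 0.011 0 0 0 1; 0 0 0.015 0 0 0 1; 0 0 0.018 0 0 0 1; 0 0 0.02 0 0 0 1",
)

```text
clock: 10.45
position: [0.6401, -0.0742, 0.0392]
ee_rot: [0.0, 0.707, 0.707, 0.0]
contact_force: [0.1, -0.8, -2.5]
width: 0.0543
gripper_force: 43.4
```

Emit:
servo_tool(
  series="0 0 0.001 0 0 0 1; 0 0 0.002 0 0 0 1; 0 0 0.002 0 0 0 1",
)

```text
clock: 10.75
position: [0.6401, -0.0742, 0.0372]
ee_rot: [-0.0, 0.707, 0.707, 0.0]
contact_force: [0.8, 0.1, -3.0]
width: 0.0543
gripper_force: 43.4
```

Emit:
servo_tool(
  series="0 0 0.001 0 0 0 1; 0 0 0.002 0 0 0 1; 0 0 0.002 0 0 0 1",
)

```text
clock: 11.05
position: [0.6403, -0.0742, 0.0368]
ee_rot: [0.0, 0.707, 0.707, 0.0]
contact_force: [-1.8, 0.4, 5.4]
width: 0.0543
gripper_force: 44.1
```

Emit:
servo_tool(
  series="0 0 0.001 0 0 0 1; 0 0 0.001 0 0 0 1",
)

```text
clock: 11.25
position: [0.6403, -0.0742, 0.0368]
ee_rot: [0.001, 0.707, 0.707, 0.0]
contact_force: [-4.3, 0.8, 10.7]
width: 0.0537
gripper_force: 44.5
```

Emit:
servo_tool(
  series="0 0 0 0 0 0 0.3; 0 0 0 0 0 0 0.15; 0 0 0 0 0 0 0; 0 0 0 0 0 0 0; 0 0 -0.01 0 0 0 0",
)

```text
clock: 11.75
position: [0.6388, -0.0739, 0.043]
ee_rot: [-0.002, 0.707, 0.707, -0.001]
contact_force: [0.3, -0.2, 0.1]
width: 0.0856
gripper_force: 0.0
```

Emit:
servo_tool(
  series="0 0 -0.03 0 0 0 0; 0 0 -0.07 0 0 0 0; 0 0 -0.11 0 0 0 0; -0.02 -0.017 -0.145 0 0 0 0; -0.05 -0.043 -0.145 0 0 0 0",
)

```text
clock: 12.25
position: [0.6014, -0.1246, 0.1959]
ee_rot: [0.006, 0.706, 0.708, 0.003]
contact_force: [-0.3, -0.9, -0.5]
width: 0.0854
gripper_force: 0.0
```

Emit:
servo_tool(
  series="-0.035 -0.03 0 0 0 0 0; -0.07 -0.06 0 0 0 0 0; -0.105 -0.09 0 0 0 0 0; -0.14 -0.12 0 0 0 0 0; -0.175 -0.15 0 0 0 0 0",
)

```text
clock: 12.75
position: [0.4459, -0.3005, 0.1901]
ee_rot: [0.001, 0.707, 0.707, 0.0]
contact_force: [1.1, -0.7, -1.0]
width: 0.0856
gripper_force: 0.0
```

Emit:
servo_tool(
  series="-0.032 -0.027 0 0 0 0 0; -0.032 -0.027 0 0 0 0 0; -0.032 -0.027 0.01 0 0 0 0; -0.032 -0.027 0.01 0 0 0 0",
)

```text
clock: 13.15
position: [0.4199, -0.3299, 0.1781]
ee_rot: [-0.001, 0.707, 0.707, 0.0]
contact_force: [-0.6, 0.6, 0.8]
width: 0.0855
gripper_force: 0.0
```

```bash
python3 look.py scene s2
```

```text
13.2 [ 0.4203 -0.3298  0.1784] [-1.100e-03  7.066e-01  7.076e-01  4.000e-04] [-7.960e-01  2.520e-01  1.676e+00  1.000e-03  1.216e+00 -7.980e-01]
```

View pics/s2.png

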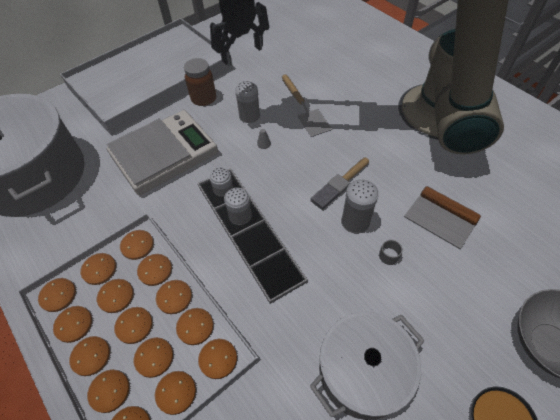

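Shakers 1 and 2 stand in the two bays nearest the scale, at (221,180) and (238,207). The gripper is over shaker 3.

Emit:
servo_tool(
  series="-0.001 -0.001 0.03 0 0 0 0; -0.001 -0.001 0.065 0 0 0 0; -0.001 -0.001 0.1 0 0 0 0; -0.001 -0.001 0.127 0 0 0 0; -0.001 -0.001 0.127 0 0 0 0",
)

```text
clock: 13.7
position: [0.4178, -0.3288, 0.0489]
ee_rot: [-0.004, 0.706, 0.708, 0.0]
contact_force: [-0.6, 0.9, -0.9]
width: 0.0852
gripper_force: 0.0
```

Emit:
servo_tool(
  series="0 0 0 0 0 0 1; 0 0 0 0 0 0 1; 0 0 0 0 0 0 1; 0 0 0 0 0 0 1; 0 0 0 0 0 0 1",
)

```text
clock: 14.2
position: [0.4207, -0.3331, 0.0541]
ee_rot: [0.002, 0.707, 0.707, 0.0]
contact_force: [2.9, 2.0, 6.6]
width: 0.0595
gripper_force: 44.0
```

Emit:
servo_tool(
  series="0 0 -0.02 0 0 0 1; 0 0 -0.05 0 0 0 1; 0 0 -0.08 0 0 0 1; 0.01 0 -0.11 0 0 0 1; 0.03 0 -0.12 0 0 0 1",
)

```text
clock: 14.7
position: [0.4202, -0.304, 0.175]
ee_rot: [0.003, 0.708, 0.707, -0.0]
contact_force: [1.1, -0.8, -3.7]
width: 0.059
gripper_force: 44.6
```

Emit:
servo_tool(
  series="0.04 0 0 0 0 0 1; 0.08 0.005 0 0 0 0 1; 0.12 0.01 0 0 0 0 1; 0.16 0.02 0 0 0 0 1; 0.2 0.03 0 0 0 0 1",
)

```text
clock: 15.2
position: [0.4471, -0.0994, 0.1711]
ee_rot: [-0.001, 0.707, 0.707, -0.0]
contact_force: [1.3, 0.2, -3.0]
width: 0.0592
gripper_force: 44.6
```

Emit:
servo_tool(
  series="0.04 0.015 0 0 0 0 1; 0.075 0.04 0 0 0 0 1; 0.1 0.07 0 0 0 0 1; 0.115 0.1 0 0 0 0 1; 0.115 0.135 0 0 0 0 1",
)

```text
clock: 15.7
position: [0.5821, 0.0166, 0.1708]
ee_rot: [-0.002, 0.706, 0.708, -0.001]
contact_force: [-0.1, -0.7, -3.9]
width: 0.0596
gripper_force: 44.6
```

Emit:
servo_tool(
  series="0 0.035 0 0 0 0 1; 0 0.06 0 0 0 0 1; 0 0.068 0 0 0 0 1; 0 0.068 0.02 0 0 0 1; 0 0.068 0.05 0 0 0 1",
)

```text
clock: 16.2
position: [0.6516, 0.0134, 0.1225]
ee_rot: [0.0, 0.707, 0.707, 0.0]
contact_force: [-0.1, -0.4, -4.0]
width: 0.0592
gripper_force: 44.7
```

Emit:
servo_tool(
  series="0 0.001 0.02 0 0 0 1; 0 0.001 0.035 0 0 0 1; 0 0.001 0.047 0 0 0 1; 0 0.001 0.054 0 0 0 1; 0 0.001 0.057 0 0 0 1",
)

```text
clock: 16.7
position: [0.652, 0.0131, 0.0645]
ee_rot: [-0.001, 0.707, 0.707, -0.001]
contact_force: [-1.0, -0.1, -2.6]
width: 0.0593
gripper_force: 44.7
```

Emit:
servo_tool(
  series="0 0 0.001 0 0 0 1; 0 0 0.002 0 0 0 1; 0 0 0.002 0 0 0 1",
)

```text
clock: 17.0
position: [0.6534, 0.0128, 0.0639]
ee_rot: [0.0, 0.707, 0.707, 0.0]
contact_force: [0.3, -0.3, -4.2]
width: 0.0592
gripper_force: 44.7
```

Emit:
servo_tool(
  series="0 0 0.001 0 0 0 1; 0 0 0.002 0 0 0 1; 0 0 0.003 0 0 0 1; 0 0 0.003 0 0 0 1",
)

```text
clock: 17.4
position: [0.6529, 0.0129, 0.0601]
ee_rot: [-0.0, 0.707, 0.707, -0.0]
contact_force: [0.1, -0.0, -2.9]
width: 0.0592
gripper_force: 44.7
```

Emit:
servo_tool(
  series="0 0 0.001 0 0 0 1; 0 0 0.001 0 0 0 1",
)

```text
clock: 17.6
position: [0.653, 0.0129, 0.06]
ee_rot: [0.0, 0.707, 0.707, 0.0]
contact_force: [-2.2, 0.4, 2.2]
width: 0.0595
gripper_force: 45.3
```

Emit:
servo_tool(
  series="0 0 0 0 0 0 0.3; 0 0 0 0 0 0 0.15; 0 0 0 0 0 0 0; 0 0 0 0 0 0 0; 0 0 -0.01 0 0 0 0",
)

```text
clock: 18.1
position: [0.652, 0.0129, 0.0682]
ee_rot: [-0.001, 0.707, 0.707, -0.001]
contact_force: [0.0, 0.6, -0.1]
width: 0.0853
gripper_force: 0.0
```

Emit:
servo_tool(
  series="0 0 -0.03 0 0 0 0; 0 0 -0.07 0 0 0 0; 0 0 -0.11 0 0 0 0; 0.01 -0.02 -0.13 0 0 0 0; 0.024 -0.054 -0.13 0 0 0 0",
)

```text
clock: 18.6
position: [0.603, 0.0362, 0.204]
ee_rot: [0.004, 0.707, 0.707, 0.004]
contact_force: [-1.1, 0.4, -0.3]
width: 0.0853
gripper_force: 0.0
```

Emit:
servo_tool(
  series="0.018 -0.04 0 0 0 0 0; 0.036 -0.08 0 0 0 0 0; 0.054 -0.12 0 0 0 0 0; 0.07 -0.157 0 0 0 0 0; 0.07 -0.157 0 0 0 0 0",
)

```text
clock: 19.1
position: [0.4365, 0.1082, 0.1999]
ee_rot: [-0.001, 0.706, 0.708, -0.001]
contact_force: [1.2, 0.7, -1.1]
width: 0.0853
gripper_force: 0.0
```

```bash
python3 look.py scene s3
```

```text
19.15 [0.44   0.1075 0.2003] [3.000e-04 7.062e-01 7.080e-01 5.000e-04] [0.086 0.112 1.8   0.    1.229 0.083]
```

View pics/s3.png

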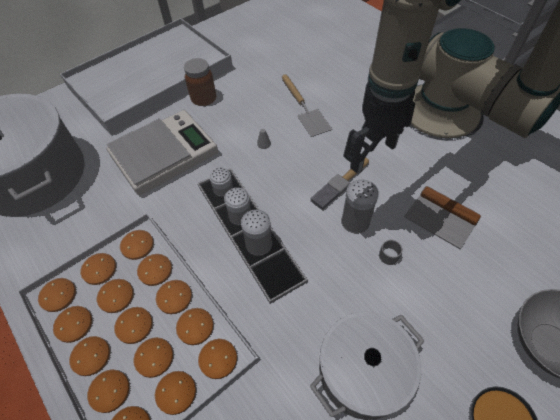

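Three shakers are placed in order. The gripper is centred over shaker 4, at (361,205).

Emit:
servo_tool(
  series="0 0.002 0.02 0 0 0 0; 0 0.002 0.05 0 0 0 0; 0 0.002 0.08 0 0 0 0; 0 0.002 0.11 0 0 0 0; 0 0.002 0.124 0 0 0 0",
)

```text
clock: 19.65
position: [0.4444, 0.1062, 0.0734]
ee_rot: [-0.001, 0.707, 0.707, -0.001]
contact_force: [-0.1, 0.2, 0.2]
width: 0.0854
gripper_force: 0.0
```

Emit:
servo_tool(
  series="0 0 0 0 0 0 1; 0 0 0 0 0 0 1; 0 0 0 0 0 0 1; 0 0 0 0 0 0 1; 0 0 0 0 0 0 1",
)

```text
clock: 20.15
position: [0.4442, 0.1067, 0.0757]
ee_rot: [0.0, 0.707, 0.707, 0.0]
contact_force: [-0.1, 0.2, -4.7]
width: 0.0651
gripper_force: 45.4
```

Emit:
servo_tool(
  series="0 0 -0.015 0 0 0 1; 0 0 -0.035 0 0 0 1; 0 0 -0.055 0 0 0 1; 0 0 -0.07 0 0 0 1; -0.001 0.02 -0.07 0 0 0 1",
)

```text
clock: 20.65
position: [0.4625, 0.1061, 0.1474]
ee_rot: [0.0, 0.707, 0.707, 0.001]
contact_force: [0.4, -0.5, -5.3]
width: 0.0651
gripper_force: 47.1
```

Emit:
servo_tool(
  series="-0.001 0.035 0 0 0 0 1; -0.002 0.075 0 0 0 0 1; -0.004 0.115 0 0 0 0 1; -0.005 0.155 0 0 0 0 1; -0.006 0.185 0 0 0 0 1",
)

```text
clock: 21.15
position: [0.6515, 0.0996, 0.1451]
ee_rot: [0.001, 0.707, 0.707, 0.001]
contact_force: [1.3, 0.6, -5.3]
width: 0.0652
gripper_force: 46.9
```

Emit:
servo_tool(
  series="0 0.015 0 0 0 0 1; 0 0.018 0 0 0 0 1; 0 0.018 0.02 0 0 0 1; 0 0.018 0.04 0 0 0 1; 0 0.018 0.05 0 0 0 1",
)

```text
clock: 21.65
position: [0.6642, 0.0999, 0.0933]
ee_rot: [-0.002, 0.707, 0.707, -0.002]
contact_force: [-0.8, -0.3, -5.7]
width: 0.0654
gripper_force: 46.9
```

Emit:
servo_tool(
  series="0 0 0.003 0 0 0 1; 0 0 0.006 0 0 0 1; 0 0 0.008 0 0 0 1; 0 0 0.009 0 0 0 1; 0 0 0.01 0 0 0 1",
)

```text
clock: 22.15
position: [0.6674, 0.0999, 0.086]
ee_rot: [0.0, 0.707, 0.707, 0.001]
contact_force: [-0.4, -0.4, -5.2]
width: 0.0651
gripper_force: 46.9
```

Emit:
servo_tool(
  series="0 0 0.001 0 0 0 1; 0 0 0.002 0 0 0 1; 0 0 0.002 0 0 0 1",
)

```text
clock: 22.45
position: [0.6669, 0.0998, 0.0832]
ee_rot: [-0.0, 0.707, 0.707, -0.0]
contact_force: [-0.1, -0.3, -4.9]
width: 0.0652
gripper_force: 46.9
```

Emit:
servo_tool(
  series="0 0 0.001 0 0 0 1; 0 0 0.002 0 0 0 1; 0 0 0.002 0 0 0 1",
)

```text
clock: 22.75
position: [0.6671, 0.0999, 0.0813]
ee_rot: [0.0, 0.707, 0.707, 0.0]
contact_force: [0.4, 0.2, -3.2]
width: 0.0654
gripper_force: 47.2
```

Emit:
servo_tool(
  series="0 0 0.001 0 0 0 1; 0 0 0.001 0 0 0 1",
)

```text
clock: 22.95
position: [0.6671, 0.0999, 0.0813]
ee_rot: [0.0, 0.707, 0.707, 0.0]
contact_force: [-1.1, 0.7, 2.6]
width: 0.0653
gripper_force: 47.5
```

Touching. Release, retreat upward, then back off.

Emit:
servo_tool(
  series="0 0 0 0 0 0 0.3; 0 0 0 0 0 0 0.15; 0 0 0 0 0 0 0; 0 0 0 0 0 0 0; 0 0 -0.01 0 0 0 0",
)

```text
clock: 23.45
position: [0.666, 0.0997, 0.0891]
ee_rot: [-0.001, 0.707, 0.707, -0.001]
contact_force: [-0.2, -0.3, -0.1]
width: 0.0856
gripper_force: 0.0
```

Emit:
servo_tool(
  series="0 0 -0.03 0 0 0 0; 0 0 -0.07 0 0 0 0; 0 0 -0.11 0 0 0 0; 0 0 -0.13 0 0 0 0; 0 -0.03 -0.13 0 0 0 0",
)

```text
clock: 23.95
position: [0.6424, 0.0997, 0.2252]
ee_rot: [0.004, 0.707, 0.707, 0.005]
contact_force: [-1.3, 0.0, -0.8]
width: 0.0852
gripper_force: 0.0
```

Emit:
servo_tool(
  series="0 -0.04 0 0 0 0 0; 0 -0.08 0 0 0 0 0; 0 -0.12 0 0 0 0 0; 0 -0.16 0 0 0 0 0; 0 -0.2 0 0 0 0 0",
)

```text
clock: 24.45
position: [0.4356, 0.0997, 0.221]
ee_rot: [0.0, 0.707, 0.707, 0.001]
contact_force: [-0.1, -0.2, -0.1]
width: 0.0855
gripper_force: 0.0
```

Emit:
servo_tool(
  series="0 -0.03 0 0 0 0 0; 0 -0.03 0 0 0 0 0; 0 -0.03 0 0 0 0 0; 0 -0.03 0 0 0 0 0; 0 -0.03 0 0 0 0 0",
)

```text
clock: 24.95
position: [0.4083, 0.0997, 0.2205]
ee_rot: [0.0, 0.707, 0.707, 0.0]
contact_force: [-0.4, -1.0, -0.8]
width: 0.0852
gripper_force: 0.0
```

```bash
python3 look.py top t9; python3 look.py scene s9; python3 -c "
import cv2,numpy as np
a=cv2.imread('pics/t9.png')[130:240,200:480];b=cv2.imread('pics/s9.png')[130:330,150:350]
cv2.imwrite('pics/fin.png',np.hstack([cv2.resize(a,(500,196)),cv2.resize(b,(196,196))]))
b=cv2.resize(b,(560,560));cv2.imwrite('pics/fin.png',np.hstack([cv2.resize(a[:,:140],(240,560)),b]) )"
```

```text
25.0 [0.4081 0.0997 0.2203] [1.000e-04 7.071e-01 7.071e-01 1.000e-04] [0.074 0.047 1.821 0.    1.273 0.073]
25.05 [0.4079 0.0997 0.2202] [-1.000e-04  7.071e-01  7.072e-01 -0.000e+00] [0.074 0.047 1.822 0.    1.273 0.073]
```

View pics/t9.png

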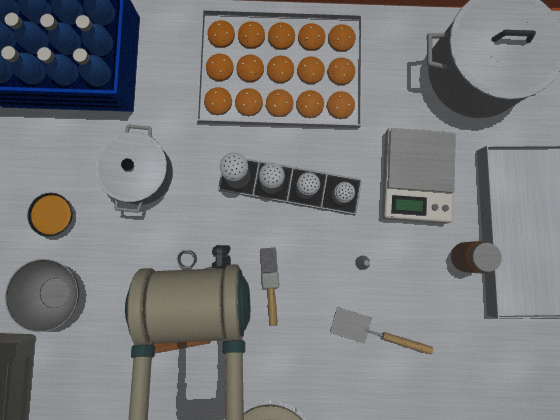

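View pics/s9.png

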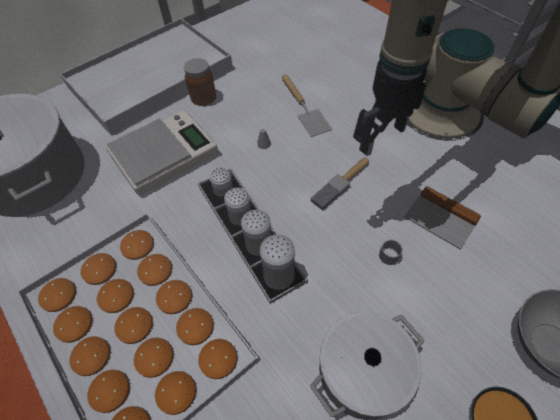

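All four shakers stand upright in their bays. In the top view they run from (344,192) next to the scale up to the tallest at (234,167), and the arm is clear.

```bash
python3 -c "
from rig import manip
print(manip.sign_off())"
```

```text
the job is handed in; nothing more can be done
None
```

The job is handed in: all four shakers look upright in their own bays in the final pictures, shortest next to the scale rising to the tallest at the far end, placed in about 25 s of the 83 s allowed; the hand-in returned no verdict.

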